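# Nip the pine block in the bench clamp

### The job

Clamp the pine block in the grey bench clamp: squeeze the sprung lock tab on the jaw against the jaw's fixed grip, keep it squeezed while you slide the jaw along, and push the block square against the back stop until the jaw's spring pad has yielded about three quarters of its travel, not all of it. Then let go, so that the lock catches in its rack and the block stays nipped by the spring pad. Do not crush the block, and leave the masking tape, pencil and pliers alone.

Things in the scene. Friction and masses are not known exactly. Their poses are not given: they have to be found in the camera images.
- fixture: bench clamp fixed to the bench, 285 x 100 mm, 76 mm high; place and yaw differ each time. Origin: on the bench top under its middle; x: the way the jaw slides to close; z up. Base plate with two aluminium rails along x, tops at z = 24 mm, on which the block lies; grey end block from x = 110 to 140 mm
- stop_mount (a point): near face of the end block (fixture x = 110 mm, y = 0, z = 46 mm). From here a rigid steel back-stop bar (76 mm wide, 30 mm high) stands out towards the jaw on two spindles. Its face is 25 to 55 mm from here, towards the jaw (fixture x = 55 to 85 mm), set differently each time and not reported: it must be felt or seen
- jaw: sliding jaw, axes as the fixture's; origin: grip point on its middle line, 75 mm over the bench. Pinch from above across y: fixed grey grip, outer face y = -14 mm; steel ridged lock tab, outer face y = +20 mm when out, +14 mm squeezed in. Both 30 mm long in x (-15 to 15 mm), from the carriage top 25 mm below the origin to 12 mm (tab), 15 mm (grip) above it
- pad_free (a point): point of the jaw where the middle of its spring pad's face stands when free (45 mm ahead of the jaw's origin, 32 mm below it). The black rubber pad is 80 mm wide, 28 mm high. It yields backwards up to 20 mm: 2 N to start, then 0.8 N per mm, 18 N at its stop. How far it has yielded is not reported
- jaw_slide (a joint): position of the jaw along the fixture's x, m: the jaw's origin is at x = -115 mm + this value. Range 0 to 0.132. About 2 N of friction (more when fast: 30 N per m/s) while the lock is free. With the tab out its teeth sit in a rack of 7 mm pitch, with about 2 mm of play; when let go under load the jaw springs back by up to 7 mm until they catch
- lock_tab (a joint): how far the lock tab is squeezed in, m: 0 out (teeth in the rack, jaw locked), 0.006 fully in, against its stop. The jaw is free only above 0.0045. Its spring takes 8 N to start and 12 N fully in
- block_centre (a point): centre of the loose pine block (wood, 0.14 kg), 45 mm along its x by 140 mm along its y by 45 mm high; it lies on the rails between the jaw and the back stop, a little askew, its long side across the rails. Axes: its x lies about along the fixture's x
- masking_tape: bystander: roll of masking tape, 104 mm across, 25 mm high, lying flat; origin under its middle
- pencil: bystander: pencil 123 mm long, 7 mm thick; origin under its middle
- pliers_red: bystander: red-handled pliers, 96 x 176 x 17 mm, lying flat; origin under its middle

How it is judged:
By the outcome, as a careful person would: the job done as asked, in the order asked, and still so for the second after the job is handed in, with the robot touching nothing.
It also fails if it takes over 54 s, if anything falls off the work surface, if the arm or the gripper's body presses on something with over 40 N, if the wrist force passes 120 N, or if a joint passes its speed limit or range.

### The arm

A 6-joint arm with a two-finger parallel gripper is mounted at the origin on a cart in front of the work surface, level with it; the furniture and walls round the work are solid. World frame = base frame: x ahead of the robot, y to its left, z up, the work surface at z = 0. Lengths are in m, angles in rad, forces in N, time in s.
With the tool pointing down it reaches from about 0.375 to 0.75 m from the base axis. Payload 9 kg.
Tool frame: the origin (TCP) lies midway between the tips of the shut fingers; the grasp point (between the pads) lies 19 mm behind it; z points along the fingers, y is the line along which they close (so a half turn about z gives the same grasp; the last joint's range is limited). The gripper opens to 85 mm and grips with 20 to 120 N. Pads are 22 mm wide; open, the fingers measure 114 mm over their backs; the gripper's body (76 mm by 85 mm) begins 54 mm behind the grasp point. The pads swing forward as they close: fully open they stand 13 mm farther back than shut.
Start: joints at [-1.489, 0.104, 0.097, 1.564, 0, 1.353], TCP at [0.177, -0.573, 0.231] pointing down, gripper open.
Joint ranges: [-2.99, 2.99], [-0.84, 1.86], [-1.1, 1.16], [-1.84, 2.11], [-1.51, 1.56], [-3.14, 3.14]. Speed limits (rad/s): [2.22, 2.22, 2.57, 3.14, 3.14, 3.14].

### API

Orientations are given as [roll, pitch, yaw] about the fixed x, y, z axes, in that order (R = Rz(yaw) Ry(pitch) Rx(roll)).
In Python, from station import telemetry, vision, job gives the robot as it stands.
- The arm moves only by the tool send_rows, never from a script. Its arguments are lists of equal length, an entry for each row: "translation": the shift along the tool's x, y, z each as a share of 8 cm, from -1 to 1, a list of three; "yaw": the turn about the tool's z as a share of 0.5 rad, from -1 to 1; "claw": the gripper command: -1 is shut, 1 is fully open, values between are in proportion. A call has 1 to 8 rows; each row is the pose to reach, as a shift and turn from the pose commanded when the call began, along the tool's axes at that moment; what a row does not reach only later rows make up. A row lasts 1/10 s, in which the tool goes at most 50 mm and 8.59 degrees, less where a joint would pass 70% of its speed; a pose out of reach is approached as far as the arm can. A call with a number of a shift or a turn outside -1 to 1 is refused whole. A call with a gripper value outside its range is refused whole. The fingers move at their own pace and stop on an object; "grip_force" is the grip in N (left out, the last holds). Time passes only in rows, so rows that repeat a pose let the fingers close. It gives the time, the measured TCP pose, the force, the opening and the grip force at its end, in the units of the state.
- telemetry.observe(): the state, without advancing time (a new reading comes with each control period).
- vision.grab_frame(name): name is "scene" or "top" or "wrist"; returns a dict with "pixels" (384x512x3 uint8, red, green, blue), "depth" (384x512 float32, m along the optical axis (not along the pixel's ray), 0 where there is no reading), "mtx" (3x3 intrinsics, pixels), "distortion" ([k1, k2, p1, p2, k3] as OpenCV has them; the pictures are not rectified), "rvec" (rotation vector, rad) and "tvec" (3), from world to camera coordinates, as OpenCV has them; the wrist camera has in their place "tool_from_camera" (4x4, takes a point from camera to tool coordinates, whose origin is the TCP and whose axes are the flange's). Camera axes: x right, y down, z forward; pixel columns grow to the right and rows downward; lengths in m; the calibration is good to about 2 mm. A picture is of the moment at which its call begins: read the wrist's pose just before it.
- job.close_job(): hands the job in; it is judged then, once.
The state is a dict: "clock": time; "joint_positions": joint angles; "qvel": joint speeds; "joint_torque": joint torques, N m; "ee_pos": TCP position; "orientation": TCP orientation; "wrist_force": force on the tool from outside, world axes, zero at the start; "moment": the same for the moment, N m; "opening": opening from 0.0 (shut) to 1.0 (fully open); "grasp_force": force on a finger pad.
Only numpy, scipy, OpenCV 4.12 (cv2) and the standard library are available. Lean on these libraries where they do the work, as an engineer would, in place of code of your own. Each camera call takes 0.05 s, during which the arm holds its last target. There are 200 camera calls.

## Working session

There is one attempt and no reset: what is moved stays moved. The work goes in short steps, Python scripts to look and compute and a tool call to move; the robot and the scene stay as the last step left them, time stands still between calls to the robot, and variables do not carry over. Pictures are saved under pics/ and viewed, at most 10 in all, crops included, and the job is handed in when it is done.

Besides the shell and the picture viewer there is one more tool, called after "Call:" by a JSON object that holds its "op" and its "data", one argument or row to a line. send_rows: Moves the arm, as the interface text tells. Shift numbers are shares of 8 cm and turn numbers shares of 0.5 rad, none past 1 either way. Its arguments: {"type":"object","properties":{"translation":{"type":"array","items":{"type":"array","items":{"type":"number","minimum":-1,"maximum":1}}},"yaw":{"type":"array","items":{"type":"number","minimum":-1,"maximum":1}},"claw":{"type":"array","items":{"type":"number"}},"grip_force":{"type":"number"}},"required":["translation","yaw","claw"]}

```bash
ls; mkdir -p pics; cat > h.py <<'E'
import numpy as np, cv2, pickle
from station import telemetry, vision, job
def grab(n):
    s=telemetry.observe(); f=vision.grab_frame(n); f['s']=s
    pickle.dump(f,open(f'{n}.pkl','wb')); return f
def pts(f):
    h,w=f['depth'].shape
    u,v=np.meshgrid(np.arange(w),np.arange(h))
    p=cv2.undistortPoints(np.stack([u,v],-1).reshape(-1,1,2).astype(float),f['mtx'],np.array(f['distortion'])).reshape(h,w,2)
    c=np.dstack([p,np.ones((h,w))])*f['depth'][...,None]
    if 'rvec' in f:
        R=cv2.Rodrigues(np.array(f['rvec']))[0]; return (c-np.array(f['tvec']).ravel())@R
    from scipy.spatial.transform import Rotation as Ro
    T=np.array(f['tool_from_camera']); c=c@T[:3,:3].T+T[:3,3]
    s=f['s']; return c@Ro.from_euler('xyz',s['orientation']).as_matrix().T+np.array(s['ee_pos'])
def save(f,n,s=1):
    im=f['pixels'][...,::-1]; cv2.imwrite('pics/'+n,cv2.resize(im,None,fx=s,fy=s))
E
python3 - <<'E'
from h import *
print(telemetry.observe())
a=grab('top');b=grab('scene')
save(a,'top.png',1.5);save(b,'scene.png',1.5)
E
```

```text
pics
{'clock': 0.0, 'joint_positions': array([-1.48871463e+00,  1.04692067e-01,  9.64585147e-02,  1.56390761e+00,
       -1.72822860e-05,  1.35310937e+00]), 'qvel': array([-0.00024066, -0.00076423,  0.000199  ,  0.0002751 ,  0.00034248,
       -0.00080294]), 'joint_torque': array([-1.26327712e-03, -5.56929910e+01,  5.03650546e+01,  1.69643154e-02,
       -5.02350158e-04,  1.03259114e-05]), 'ee_pos': array([ 0.17716235, -0.57289147,  0.23052065]), 'orientation': array([-3.14027582e+00, -2.73572841e-04,  2.99768487e-01]), 'wrist_force': array([ 0.62747111, -1.11737784, -0.55181183]), 'moment': array([-0.00593948,  0.00345593, -0.00362591]), 'grasp_force': 0.0, 'opening': 1.003990242681751}
```

View pics/top.png

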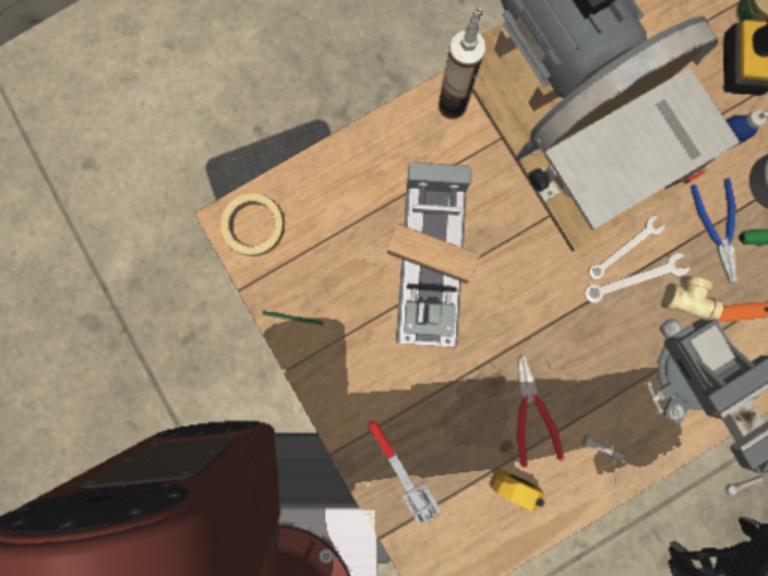

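View pics/scene.png

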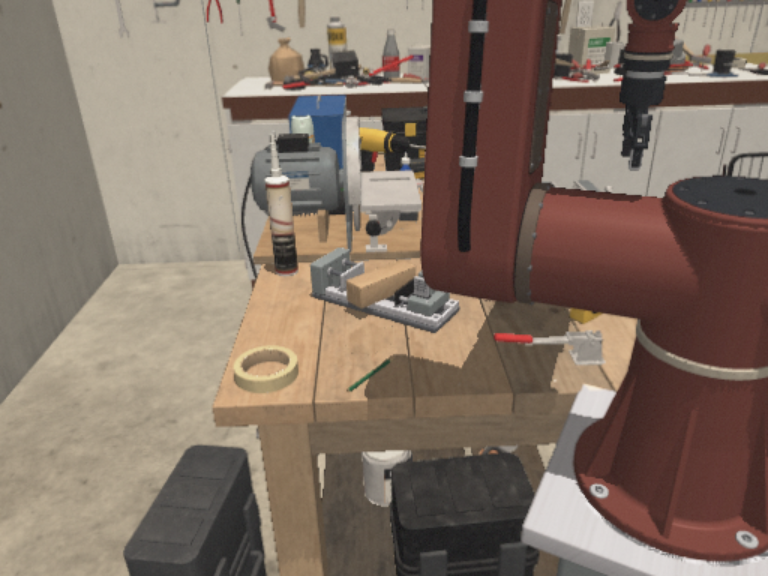

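The top view shows the clamp with its end block at about (440,175), the block askew at (432,252) and the jaw at (428,312), in 1.5x pixels. The tape is at (252,224), the pencil at (293,318) and the pliers at (530,410).

```bash
cat > m.py <<'E'
from h import *
f=pickle.load(open('top.pkl','rb'));P=pts(f)
for n,(u,v) in dict(endblk=(440,172),jaw=(428,312),block=(432,252),farL=(409,168),farR=(470,170),nearL=(400,343),nearR=(455,345),tape=(252,200),bench=(350,250),bench2=(500,320),stop=(436,209)).items():
    print(n,P[int(v/1.5),int(u/1.5)].round(4))
R=P[100:235,255:325].reshape(-1,3)
px=f['pixels'][100:235,255:325].reshape(-1,3)
e=R[(R[:,2]>.062)&(R[:,2]<.085)]
print(len(e),e.min(0),e.max(0))
fx=R[(R[:,2]>.008)]
# wood block top z~69mm
hsv=cv2.cvtColor(f['pixels'],cv2.COLOR_RGB2HSV)[100:235,255:325].reshape(-1,3)
w=(abs(R[:,2]-.069)<.006)&(hsv[:,1]>70)
print('block',w.sum(),R[w].mean(0), cv2.minAreaRect((R[w][:,:2]*1000).astype(np.float32)))
g=(R[:,2]>.065)&(R[:,2]<.09)&(hsv[:,1]<60)
G=R[g]; 
import scipy.cluster.hierarchy as H
c=H.fclusterdata(G[:,:2],.012,criterion='distance',method='single')
for k in set(c):
    q=G[c==k]
    if len(q)>8: print('grey',len(q),q.mean(0).round(4),cv2.minAreaRect((q[:,:2]*1000).astype(np.float32)))
g=(R[:,2]>.008)
print('all',cv2.minAreaRect((R[g&~w][:,:2]*1000).astype(np.float32)))
E
python3 m.py
```

```text
endblk [ 0.6841 -0.2637  0.079 ]
jaw [ 0.4642 -0.2422  0.0726]
block [ 0.5577 -0.2506  0.0701]
farL [ 0.6929 -0.215   0.0672]
farR [ 0.6877 -0.3114  0.0736]
nearL [ 0.4184 -0.1987  0.0221]
nearR [ 0.4129 -0.2881  0.0237]
tape [0.6546 0.0421 0.0268]
bench [ 0.5736 -0.1178  0.0045]
bench2 [ 4.541e-01 -3.661e-01 -1.000e-04]
stop [ 0.6287 -0.2572  0.0601]
1817 [ 0.4481774  -0.32357064  0.06202727] [ 0.7012589  -0.18064094  0.08493522]
block 1159 [ 0.55864231 -0.25243795  0.06940129] ((616.9713134765625, -274.85284423828125), (140.01507568359375, 171.2406768798828), 68.65972137451172)
grey 121 [ 0.4615 -0.2415  0.0863] ((461.6435241699219, -243.3533935546875), (34.149757385253906, 29.352563858032227), 84.15879821777344)
grey 549 [ 0.6818 -0.2631  0.0757] ((680.8907470703125, -263.5898742675781), (98.8176498413086, 34.06162643432617), 85.4641342163086)
all ((557.20751953125, -245.30410766601562), (129.7389373779297, 287.5303955078125), 88.49708557128906)
```

Call:
{"op": "send_rows", "data": {
  "translation": [
    [1,-0.6,0],
    [1,-0.6,0],
    [1,-0.6,0],
    [1,-0.6,0]
  ],
  "yaw": [0.3,0.55,0.77,0.77],
  "claw": [1,1,1,1],
  "grip_force": 40
}}

```text
clock: 0.5
ee_pos: [0.2402, -0.503, 0.2312]
orientation: [3.142, 0.0, -0.085]
wrist_force: [-0.7, -0.9, -0.4]
opening: 1.0
grasp_force: 0.0
```

Call:
{"op": "send_rows", "data": {
  "translation": [
    [0.65,-0.86,0],
    [0.65,-0.86,0],
    [0.65,-0.86,0]
  ],
  "yaw": [0,0,0],
  "claw": [1,1,1]
}}

```text
clock: 0.8
ee_pos: [0.2989, -0.4376, 0.2314]
orientation: [-3.141, -0.0, -0.079]
wrist_force: [-1.1, -1.6, 1.2]
opening: 1.002
grasp_force: 0.0
```

Call:
{"op": "send_rows", "data": {
  "translation": [
    [0.65,-0.86,0],
    [0.65,-0.86,0],
    [0.65,-0.86,0]
  ],
  "yaw": [0,0,0],
  "claw": [1,1,1]
}}

```text
clock: 1.1
ee_pos: [0.3564, -0.3737, 0.2313]
orientation: [-3.141, -0.0, -0.079]
wrist_force: [-0.5, -0.7, 0.1]
opening: 0.999
grasp_force: 0.0
```

Call:
{"op": "send_rows", "data": {
  "translation": [
    [0.65,-0.86,0],
    [0.65,-0.86,0],
    [0.65,-0.86,0]
  ],
  "yaw": [0,0,0],
  "claw": [1,1,1]
}}

```text
clock: 1.4
ee_pos: [0.4138, -0.31, 0.2312]
orientation: [-3.141, -0.0, -0.08]
wrist_force: [-0.1, -0.5, -0.1]
opening: 1.001
grasp_force: 0.0
```

Call:
{"op": "send_rows", "data": {
  "translation": [
    [0.65,-0.86,0],
    [0.65,-0.86,0],
    [0.65,-0.86,0],
    [0.65,-0.86,0]
  ],
  "yaw": [0,0,0,0],
  "claw": [1,1,1,1]
}}

```text
clock: 1.8
ee_pos: [0.4698, -0.2483, 0.2309]
orientation: [3.141, 0.001, -0.083]
wrist_force: [-0.4, -0.4, 0.5]
opening: 1.002
grasp_force: 0.0
```

```bash
python3 - <<'E'
from h import *
f=grab('wrist');save(f,'w1.png',1.5);s=f['s'];print(s['clock'],s['ee_pos'],s['orientation'],s['wrist_force'],s['joint_positions'])
print(f['tool_from_camera'])
f=grab('top');save(f,'t2.png')
E
```

```text
1.8 [ 0.46983238 -0.24832534  0.23094553] [ 3.14119135e+00  7.37082580e-04 -8.34313987e-02] [-0.41600321 -0.35646397  0.54850764] [-7.32127133e-01 -1.04721894e-01 -1.12181690e-01  1.56368144e+00
 -7.65097736e-04  2.49289690e+00]
[[ 4.10967565e-04 -9.64726377e-01 -2.63254343e-01  6.70320575e-02]
 [ 9.99999142e-01  6.89476385e-05  1.30843656e-03  3.81037213e-04]
 [-1.24413250e-03 -2.63254654e-01  9.64725577e-01 -1.41719121e-01]
 [ 0.00000000e+00  0.00000000e+00  0.00000000e+00  1.00000000e+00]]
```

View pics/w1.png

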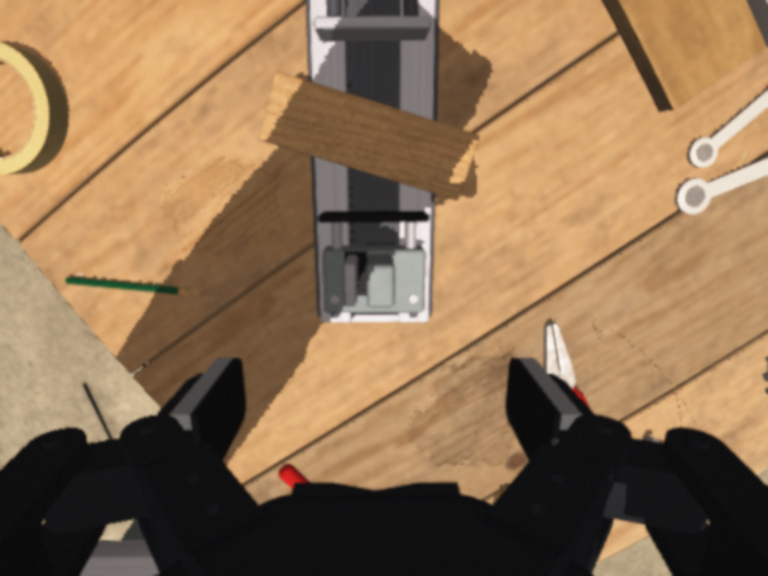

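The wrist view shows the stop bar at (372,25), the askew block at (370,135) and the black pad at (374,216). The tab (352,275) and fixed grip (380,282) are below it, in 1.5x pixels.

```bash
cat > m2.py <<'E'
from h import *
import sys
f=pickle.load(open('wrist.pkl','rb'));P=pts(f)
t=pickle.load(open('top.pkl','rb'));Q=pts(t)
hs=cv2.cvtColor(f['pixels'],cv2.COLOR_RGB2HSV)
# fixture axis from end block (top cam) and base plate sides in wrist cam
for nm,I,r in(('wrist',P,(slice(0,225),slice(190,310))),('top',Q,(slice(100,235),slice(255,325)))):
    R=I[r].reshape(-1,3); g=(R[:,2]>.015)&(R[:,2]<.03)
    A=R[g]; print(nm,len(A))
    # edges per x-bin
    xs=np.arange(A[:,0].min()+.004,A[:,0].max(),.006); E=[]
    for x in xs:
        b=A[abs(A[:,0]-x)<.003]
        if len(b)>10: E.append((x,b[:,1].min(),b[:,1].max()))
    E=np.array(E); E=E[abs(E[:,2]-E[:,1]-np.median(E[:,2]-E[:,1]))<.004]
    for k in(1,2): 
        c=np.polyfit(E[:,0],E[:,k],1);print(np.degrees(np.arctan(c[0])).round(2),np.polyval(c,[.45,.55]).round(4))
    print('near end x',A[:,0].min())
for v in range(10,225,6): # along columns: z profile on midline
    print(v,P[v,248].round(3),P[v,234].round(3),P[v,253].round(3))
E
python3 m2.py
```

```text
wrist 4533
-4.41 [-0.2912 -0.2989]
-4.2 [-0.2023 -0.2096]
near end x 0.41278855328456665
top 33
-9.86 [-0.1948 -0.2122]
-9.15 [-0.1805 -0.1966]
near end x 0.6547699546217928
10 [ 0.635 -0.261  0.06 ] [ 0.636 -0.247  0.059] [ 0.634 -0.266  0.059]
16 [ 0.63  -0.26   0.058] [ 0.63  -0.247  0.059] [ 0.629 -0.265  0.06 ]
22 [ 0.627 -0.26   0.047] [ 0.628 -0.246  0.048] [ 0.627 -0.265  0.047]
28 [ 0.632 -0.26   0.008] [ 0.633 -0.245  0.01 ] [ 0.631 -0.266  0.01 ]
34 [ 0.625 -0.26   0.009] [ 0.627 -0.244  0.009] [ 0.624 -0.265  0.011]
40 [ 0.618 -0.259  0.011] [ 0.62  -0.243  0.01 ] [ 0.618 -0.265  0.009]
46 [ 0.612 -0.259  0.01 ] [ 0.614 -0.243  0.008] [ 0.612 -0.264  0.01 ]
52 [ 0.606 -0.258  0.009] [ 0.607 -0.242  0.009] [ 0.605 -0.264  0.01 ]
58 [ 0.599 -0.258  0.009] [ 0.601 -0.242  0.008] [ 0.599 -0.263  0.009]
64 [ 0.593 -0.257  0.009] [ 0.585 -0.243  0.067] [ 0.592 -0.263  0.009]
70 [ 0.578 -0.256  0.069] [ 0.579 -0.243  0.068] [ 0.578 -0.261  0.068]
76 [ 0.573 -0.256  0.068] [ 0.574 -0.242  0.069] [ 0.572 -0.261  0.068]
82 [ 0.567 -0.255  0.068] [ 0.568 -0.242  0.068] [ 0.567 -0.26
[... 1317 characters left out ...]
089]
196 [ 0.458 -0.246  0.09 ] [ 0.458 -0.232  0.087] [ 0.457 -0.251  0.09 ]
202 [ 0.451 -0.246  0.09 ] [ 0.452 -0.231  0.087] [ 0.451 -0.251  0.089]
208 [ 0.421 -0.243  0.016] [ 0.423 -0.225  0.017] [ 0.42  -0.249  0.015]
214 [ 0.408 -0.241  0.   ] [ 0.408 -0.223 -0.002] [ 0.407 -0.248 -0.001]
220 [ 0.398 -0.241 -0.001] [ 0.4   -0.222 -0.   ] [ 0.398 -0.247 -0.001]m2.py:17: RankWarning: Polyfit may be poorly conditioned
  c=np.polyfit(E[:,0],E[:,k],1);print(np.degrees(np.arctan(c[0])).round(2),np.polyval(c,[.45,.55]).round(4))
m2.py:17: RankWarning: Polyfit may be poorly conditioned
  c=np.polyfit(E[:,0],E[:,k],1);print(np.degrees(np.arctan(c[0])).round(2),np.polyval(c,[.45,.55]).round(4))
```

```bash
python3 - <<'E'
from h import *
f=pickle.load(open('wrist.pkl','rb'));P=pts(f)
R=P[150:225,190:310].reshape(-1,3); o=np.array([.4635,-.2478]); a=-.075
r=np.array([[np.cos(a),np.sin(a)],[-np.sin(a),np.cos(a)]])
g=R[R[:,2]>.08]; L=(g[:,:2]-o)@r.T*1000
print(np.percentile(L,[1,5,50,95,99],axis=0).round(1))
R=P[0:40,190:310].reshape(-1,3); g=R[(R[:,2]>.035)&(R[:,2]<.057)]; L=(g[:,:2]-o)@r.T*1000
print('stop face',np.percentile(L,[5,50,95],axis=0).round(1))
R=P[130:155,190:310].reshape(-1,3); g=R[(R[:,2]>.035)&(R[:,2]<.065)]; L=(g[:,:2]-o)@r.T*1000
print('pad',np.percentile(L,[2,5,50,95,98],axis=0).round(1))
E
```

```text
[[-14.8 -13.8]
 [-12.8 -12.7]
 [  1.6  -0.9]
 [ 14.5  18.7]
 [ 73.5  20.5]]
stop face [[ 1.632e+02 -3.370e+01]
 [ 1.641e+02 -1.000e-01]
 [ 1.728e+02  3.300e+01]]
pad [[ 30.1 -36.5]
 [ 31.8 -34.3]
 [ 40.9  -1.2]
 [ 43.5  34.3]
 [ 43.6  37.3]]
```

Call:
{"op": "send_rows", "data": {
  "translation": [
    [-0.08,0,0.5],
    [-0.08,0,1],
    [-0.08,0,1],
    [-0.08,0,1]
  ],
  "yaw": [-0.016,-0.016,-0.016,-0.016],
  "claw": [1,1,1,1]
}}

```text
clock: 2.3
ee_pos: [0.463, -0.2475, 0.1518]
orientation: [-3.141, 0.001, -0.078]
wrist_force: [0.3, 0.0, 0.8]
opening: 1.003
grasp_force: 0.0
```

Call:
{"op": "send_rows", "data": {
  "translation": [
    [0,0,0.4],
    [0,0,0.8],
    [0,0,0.8],
    [0,0,0.8]
  ],
  "yaw": [0,0,0,0],
  "claw": [1,1,1,1]
}}

```text
clock: 2.7
ee_pos: [0.4644, -0.2477, 0.0897]
orientation: [3.14, -0.001, -0.077]
wrist_force: [0.1, -0.1, 0.1]
opening: 1.0
grasp_force: 0.0
```

Call:
{"op": "send_rows", "data": {
  "translation": [
    [0,0,0.19],
    [0,0,0.39],
    [0,0,0.39],
    [0,0,0.39]
  ],
  "yaw": [0,0,0,0],
  "claw": [1,1,1,1]
}}

```text
clock: 3.1
ee_pos: [0.4641, -0.247, 0.0569]
orientation: [3.141, -0.001, -0.077]
wrist_force: [0.5, 0.8, 1.2]
opening: 1.002
grasp_force: 0.0
```

Call:
{"op": "send_rows", "data": {
  "translation": [
    [0,0,0],
    [0,0,0],
    [0,0,0],
    [0,0,0],
    [0,0,0],
    [0,0,0],
    [0,0,0],
    [0,0,0]
  ],
  "yaw": [0,0,0,0,0,0,0,0],
  "claw": [-0.2,-1,-1,-1,-1,-1,-1,-1],
  "grip_force": 45
}}

```text
clock: 3.9
ee_pos: [0.4642, -0.2467, 0.0569]
orientation: [-3.142, -0.001, -0.077]
wrist_force: [-0.3, 2.2, 6.1]
opening: 0.321
grasp_force: 49.5
```

Call:
{"op": "send_rows", "data": {
  "translation": [
    [0.06,0,0],
    [0.12,0,0],
    [0.18,0,0],
    [0.24,0,0],
    [0.3,0,0],
    [0.3,0,0]
  ],
  "yaw": [0,0,0,0,0,0],
  "claw": [-1,-1,-1,-1,-1,-1]
}}

```text
clock: 4.5
ee_pos: [0.4885, -0.2486, 0.0569]
orientation: [3.142, -0.001, -0.077]
wrist_force: [2.1, 1.6, 5.4]
opening: 0.32
grasp_force: 49.7
```

```bash
python3 - <<'E'
from h import *
f=grab('wrist');save(f,'w2.png',1.5)
E
```

```text
(no output)
```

View pics/w2.png

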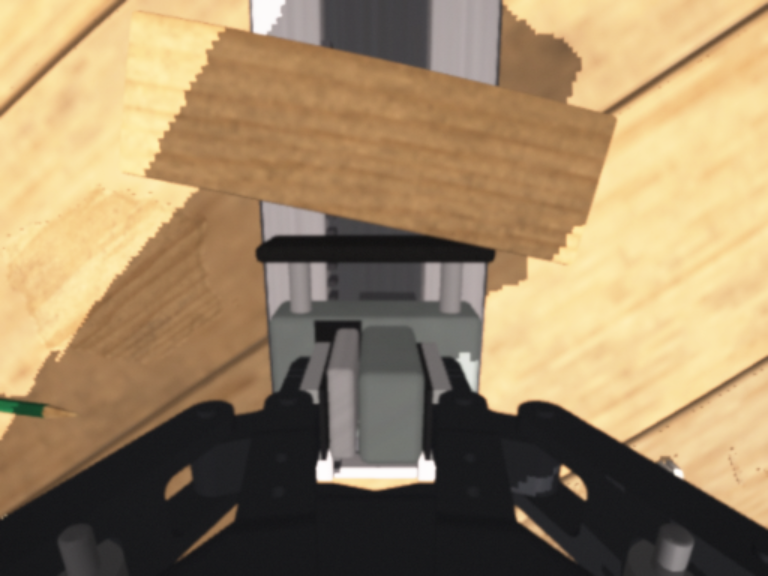

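The jaw has moved with the gripper: the tab and fixed grip are pinched at (375,390) and the pad at (375,250) is nearly touching the block's near right corner. Continuing.

Call:
{"op": "send_rows", "data": {
  "translation": [
    [0.06,0,0],
    [0.12,0,0],
    [0.18,0,0],
    [0.24,0,0],
    [0.3,0,0],
    [0.3,0,0]
  ],
  "yaw": [0,0,0,0,0,0],
  "claw": [-1,-1,-1,-1,-1,-1]
}}

```text
clock: 5.15
ee_pos: [0.5124, -0.2505, 0.0569]
orientation: [3.142, -0.001, -0.077]
wrist_force: [0.7, 1.7, 6.0]
opening: 0.316
grasp_force: 49.7
```

Call:
{"op": "send_rows", "data": {
  "translation": [
    [0.04,0,0],
    [0.08,0,0],
    [0.12,0,0],
    [0.16,0,0],
    [0.2,0,0],
    [0.2,0,0]
  ],
  "yaw": [0,0,0,0,0,0],
  "claw": [-1,-1,-1,-1,-1,-1]
}}

```text
clock: 5.75
ee_pos: [0.5281, -0.2518, 0.0569]
orientation: [3.141, -0.001, -0.077]
wrist_force: [0.3, 1.4, 5.7]
opening: 0.317
grasp_force: 49.7
```

```bash
python3 - <<'E'
from h import *
f=grab('wrist');save(f,'w3.png',1.5)
E
```

```text
(no output)
```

View pics/w3.png

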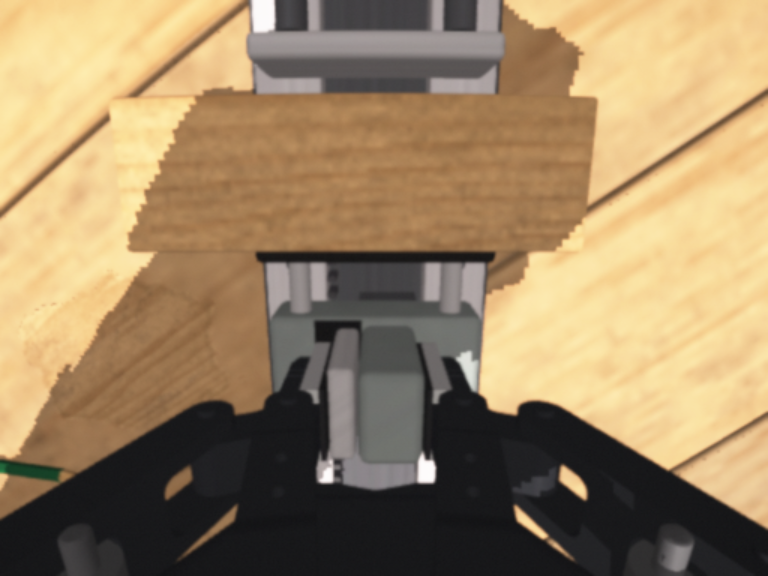

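The block is now square on the pad at (375,255), with its far edge at row 97. The stop bar face is about row 75, a gap of a few mm. I'll measure it and creep forward.

```bash
cat > g.py <<'E'
from h import *
f=pickle.load(open('wrist.pkl','rb'));P=pts(f);s=f['s'];a=-.075
d=(P-np.array(s['ee_pos'])); X=(d[...,0]*np.cos(a)+d[...,1]*np.sin(a))*1000; Z=P[...,2]*1000
for u in (200,230,250,290,310):
    zb=abs(Z[:,u]-69)<4; b=X[:,u][zb&(X[:,u]>20)]
    fc=(Z[:,u]>36)&(Z[:,u]<57)&(X[:,u]>b.max()-1) if len(b) else zb*0
    tp=(abs(Z[:,u]-60)<4)&(X[:,u]>b.max()+3)
    pd=(Z[:,u]>38)&(Z[:,u]<66)&(X[:,u]<b.min()+3)&(X[:,u]>20)
    print(u,'block',b.min().round(1),b.max().round(1),'face',X[:,u][fc][:].round(1),Z[:,u][fc].round(0),'bar top min',X[:,u][tp].min().round(1) if tp.any() else None,'pad',X[:,u][pd].round(1))
E
python3 g.py
```

```text
200 block 44.5 88.4 face [113.2  99.3  99.6  99.7  99.6  99.4  99.4  99.1  99.4] [56. 54. 50. 48. 46. 45. 43. 42. 38.] bar top min 98.9 pad [41.9 41.5 40.8 40.4 39.8 39.3 39.1 38.1 35.7 34.3 33.9 33.2 32.7 32.1
 31.4 31.  30.3 30.1 29.2 28.9 28.3 27.6 27.2 26.1 26.  25.4 24.9 23.8
 23.8 23.1 22.7 22.3 21.8 21.  20.1]
230 block 44.3 88.2 face [99.5 99.3 99.4 99.4 99.3 99.  99.2 99.4 99.  99.1 99. ] [56. 55. 53. 51. 49. 48. 45. 42. 42. 39. 37.] bar top min 99.5 pad [41.9 41.1 40.9 40.4 40.  39.4 39.1 37.9]
250 block 44.2 88.1 face [99.3 99.3 99.1 99.3 99.4 99.2 99.1 99.1 99.1 99.2 99. ] [57. 55. 54. 51. 48. 47. 45. 43. 41. 38. 37.] bar top min 99.3 pad [41.6 41.4 41.  40.5 39.8 39.5 38.5 37.9]
290 block 44.2 88.3 face [99.2 99.3 99.2 99.2 98.9 99.2 99.3 99.2 99.1] [55. 53. 52. 50. 49. 45. 43. 41. 39.] bar top min 99.2 pad [41.8 41.3 40.6 40.4 39.8 39.2 38.5 37.9]
310 block 43.9 88.0 face [99.2 98.9 99.1 99.6 99.4 99.2 99.2 99.3 99.3 99.3] [56. 55. 52. 48. 47. 46. 43. 41. 39. 36.] bar top min 99.2 pad [41.3 40.9 40.2 39.8 39.2 38.7 38.1]
```

Call:
{"op": "send_rows", "data": {
  "translation": [
    [0.025,0,0],
    [0.05,0,0],
    [0.075,0,0],
    [0.1,0,0]
  ],
  "yaw": [0,0,0,0],
  "claw": [-1,-1,-1,-1]
}}

```text
clock: 6.2
ee_pos: [0.5356, -0.2523, 0.0569]
orientation: [3.141, -0.0, -0.077]
wrist_force: [-3.3, 2.1, 7.9]
opening: 0.319
grasp_force: 49.9
```

Call:
{"op": "send_rows", "data": {
  "translation": [
    [0.0125,0,0],
    [0.025,0,0]
  ],
  "yaw": [0,0],
  "claw": [-1,-1]
}}

```text
clock: 6.4
ee_pos: [0.5377, -0.2524, 0.0569]
orientation: [3.141, -0.0, -0.077]
wrist_force: [-3.2, 1.3, 6.7]
opening: 0.32
grasp_force: 49.8
```

Call:
{"op": "send_rows", "data": {
  "translation": [
    [0.0125,0,0],
    [0.025,0,0]
  ],
  "yaw": [0,0],
  "claw": [-1,-1]
}}

```text
clock: 6.6
ee_pos: [0.5394, -0.2526, 0.0569]
orientation: [3.142, 0.0, -0.077]
wrist_force: [-4.6, 2.2, 7.4]
opening: 0.317
grasp_force: 49.9
```

Call:
{"op": "send_rows", "data": {
  "translation": [
    [0.0125,0,0],
    [0.025,0,0]
  ],
  "yaw": [0,0],
  "claw": [-1,-1]
}}

```text
clock: 6.8
ee_pos: [0.5412, -0.2527, 0.0569]
orientation: [3.141, 0.001, -0.077]
wrist_force: [-6.6, 2.9, 9.3]
opening: 0.323
grasp_force: 49.9
```

Call:
{"op": "send_rows", "data": {
  "translation": [
    [0.0125,0,0],
    [0.025,0,0]
  ],
  "yaw": [0,0],
  "claw": [-1,-1]
}}

```text
clock: 7.0
ee_pos: [0.543, -0.2529, 0.0569]
orientation: [3.141, 0.001, -0.078]
wrist_force: [-7.7, 1.5, 9.3]
opening: 0.319
grasp_force: 50.0
```

Call:
{"op": "send_rows", "data": {
  "translation": [
    [0.0125,0,0],
    [0.025,0,0],
    [0.0375,0,0],
    [0.05,0,0],
    [0.0625,0,0],
    [0.075,0,0]
  ],
  "yaw": [0,0,0,0,0,0],
  "claw": [-1,-1,-1,-1,-1,-1]
}}

```text
clock: 7.6
ee_pos: [0.5483, -0.2533, 0.0569]
orientation: [3.141, 0.003, -0.078]
wrist_force: [-11.4, 2.8, 12.6]
opening: 0.322
grasp_force: 50.3
```

Call:
{"op": "send_rows", "data": {
  "translation": [
    [0.0125,0,0],
    [0.025,0,0],
    [0.0375,0,0]
  ],
  "yaw": [0,0,0],
  "claw": [-1,-1,-1]
}}

```text
clock: 7.9
ee_pos: [0.5509, -0.2535, 0.0569]
orientation: [3.141, 0.003, -0.078]
wrist_force: [-14.2, 2.6, 13.6]
opening: 0.317
grasp_force: 50.4
```

```bash
python3 - <<'E'
from h import *
f=grab('wrist');save(f,'w4.png',1.5);print(f['s']['wrist_force'],f['s']['ee_pos'])
E
python3 g.py | grep -v ^200
```

```text
[-14.22001447   2.57332385  13.60408958] [ 0.55090395 -0.25350808  0.05691273]
230 block 32.2 76.3 face [118.7 118.4 118.3 118.5 118.4 118.3 118.5 118.4 117.9] [48. 47. 46. 44. 43. 42. 40. 39. 39.] bar top min 79.3 pad [29.  28.2 27.6 26.2]
250 block 32.6 76.4 face [118.  118.6 118.1 118.8 118.2 118.2 118.2 118.2 118. ] [50. 47. 47. 43. 44. 42. 41. 40. 39.] bar top min 79.7 pad [28.6 27.8 27.4 26.9 26.5]
290 block 32.3 76.2 face [115.3 114.9 114.3 114.2 114.5 114.9 114.6 118.4 118.2] [56. 56. 57. 56. 54. 51. 51. 38. 37.] bar top min 79.3 pad [28.4 28.  27.4 26.7 26.5]
310 block 32.1 75.8 face [] [] bar top min 78.9 pad [28.5 28.  27.4 27.1 26.4]
```

View pics/w4.png

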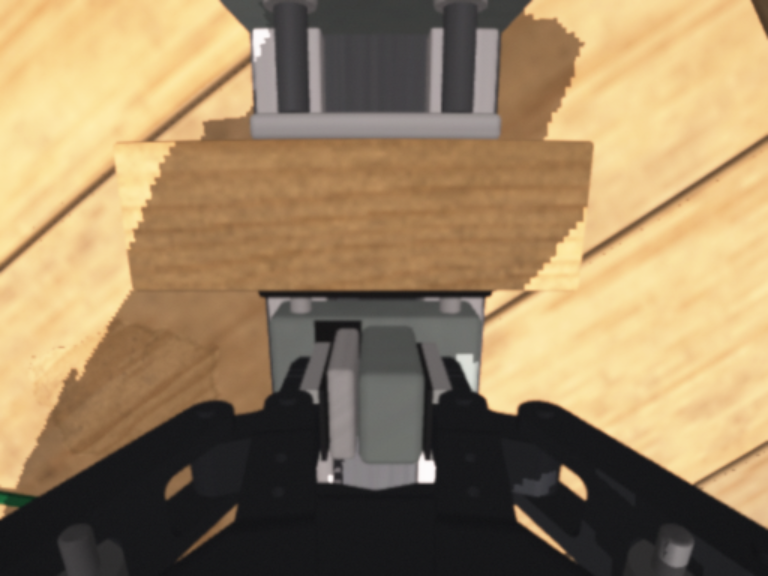

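The block is square against the stop bar (row 135), and the pad (row 293) has yielded about 12 mm by both image and force. Now 3 mm more.

Call:
{"op": "send_rows", "data": {
  "translation": [
    [0.0125,0,0],
    [0.025,0,0],
    [0.0375,0,0],
    [0.0375,0,0]
  ],
  "yaw": [0,0,0,0],
  "claw": [-1,-1,-1,-1]
}}

```text
clock: 8.35
ee_pos: [0.5536, -0.2537, 0.0569]
orientation: [3.141, 0.004, -0.078]
wrist_force: [-14.2, 2.6, 13.5]
opening: 0.316
grasp_force: 50.5
```

```bash
python3 - <<'E'
from h import *
f=grab('wrist');print(f['s']['wrist_force'],f['s']['ee_pos'])
E
python3 g.py | cut -c1-25
```

```text
[-14.23545224   2.64296151  13.48962079] [ 0.55364206 -0.25370308  0.0568587 ]
200 block 29.6 73.5 face 
230 block 29.3 73.4 face 
 115.7 115.8 116. ] [57. 
250 block 29.4 73.3 face 
 115.7 115.8 115.7] [55. 
290 block 29.6 73.3 face 
310 block 29.4 73.3 face
```

Yield is about 14.8 mm. Releasing.

Call:
{"op": "send_rows", "data": {
  "translation": [
    [0,0,0],
    [0,0,0],
    [0,0,0],
    [0,0,0],
    [0,0,0],
    [0,0,0],
    [0,0,0],
    [0,0,0]
  ],
  "yaw": [0,0,0,0,0,0,0,0],
  "claw": [1,1,1,1,1,1,1,1]
}}

```text
clock: 9.2
ee_pos: [0.5555, -0.2538, 0.0561]
orientation: [3.141, -0.0, -0.077]
wrist_force: [0.7, 0.6, 0.4]
opening: 0.998
grasp_force: 0.0
```

Call:
{"op": "send_rows", "data": {
  "translation": [
    [0,0,-0.3],
    [0,0,-0.6],
    [0,0,-1],
    [0,0,-1],
    [0,0,-1]
  ],
  "yaw": [0,0,0,0,0],
  "claw": [1,1,1,1,1]
}}

```text
clock: 9.7
ee_pos: [0.556, -0.2542, 0.1368]
orientation: [3.141, -0.001, -0.077]
wrist_force: [-0.1, -0.4, -1.2]
opening: 1.001
grasp_force: 0.0
```

Call:
{"op": "send_rows", "data": {
  "translation": [
    [0,0,-0.5],
    [0,0,-1],
    [0,0,-1],
    [0,0,-1]
  ],
  "yaw": [0,0,0,0],
  "claw": [1,1,1,1]
}}

```text
clock: 10.1
ee_pos: [0.5556, -0.254, 0.2157]
orientation: [3.141, -0.0, -0.077]
wrist_force: [1.0, -0.8, -0.5]
opening: 1.001
grasp_force: 0.0
```

```bash
python3 - <<'E'
from h import *
f=grab('wrist');save(f,'w5.png',1.5);P=pts(f)
o=np.array([.5536,-.2537]);a=-.075
r=np.array([[np.cos(a),np.sin(a)],[-np.sin(a),np.cos(a)]])
L=(P[...,:2]-o)@r.T*1000;Z=P[...,2]*1000
g=(Z>81)&(Z<95)&(abs(L[...,1])<25)&(abs(L[...,0])<30)
print('grip',np.percentile(L[g],[1,5,50,95,99],axis=0).round(1))
b=(abs(Z-69)<3)&(abs(L[...,1])<30)&(L[...,0]>20)&(L[...,0]<85)
print('block',np.percentile(L[b],[1,99],axis=0).round(1))
E
```

```text
grip [[-24.  -14.2]
 [-22.  -13.2]
 [ -8.   -1.8]
 [  5.2  17.7]
 [  5.9  19.4]]
block [[ 29.9 -29.4]
 [ 72.9  29.4]]
```

View pics/w5.png

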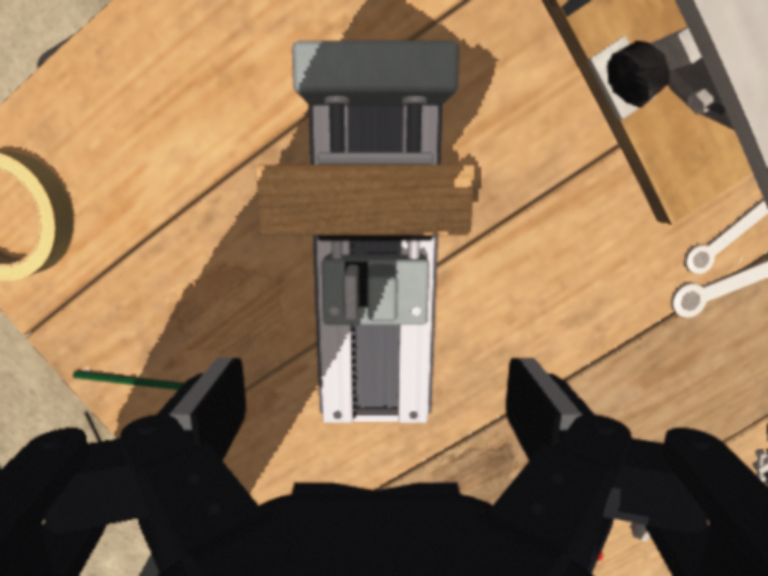

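The block is square at (367,200), between the stop bar and the pad. The tab is back out at y +20 mm, the jaw sprang back about 7 mm, and the pad is still compressed by about 7 mm.

```bash
python3 -c "
from station import job;print(job.close_job())"
```

```text
the job is handed in; nothing more can be done
None
```

The pine block is clamped square against the back stop: the pad yielded about 14.8 of its 20 mm, the jaw sprang back about 7 mm as the lock caught, the pad still nips the block with about 7 mm of yield, and the job is handed in.

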